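Find the full tea tin by its weight

TASK

Three tea tins that look alike stand on coasters in a row on the counter before the robot, and one is clearly heavier than the others: working from left to right, heft each tin by lifting it straight up, at least 3 cm clear of its coaster, for a moment, keeping it upright; never let a tin drop, set the lighter two back upright where they stood on their coasters, and leave the other things where they are. Finish still holding the heaviest tin upright and still in the gripper, its underside at least 15 cm above the worktop.

Things in the scene. Friction and masses are not known exactly. Their poses are not given: they have to be found in the camera images.
- tin_a_center (a point): centre, half-way up, of one of three round tea tins that look exactly alike: closed, upright, 89 mm high, green body 66 mm across with a cream lid 69 mm across (the lid is the top 19 mm; it is fixed and does not come off). Which coaster it stands on varies, and so does the weight. The tins weigh between 0.13 and 0.8 kg; one of the three is at least 0.15 kg heavier than either of the others. z is the tin's axis, up; the underside is 44.5 mm below this point
- tin_b_center (a point): centre, half-way up, of one of three round tea tins that look exactly alike: closed, upright, 89 mm high, green body 66 mm across with a cream lid 69 mm across (the lid is the top 19 mm; it is fixed and does not come off). Which coaster it stands on varies, and so does the weight. The tins weigh between 0.13 and 0.8 kg; one of the three is at least 0.15 kg heavier than either of the others. z is the tin's axis, up; the underside is 44.5 mm below this point
- tin_c_center (a point): centre, half-way up, of one of three round tea tins that look exactly alike: closed, upright, 89 mm high, green body 66 mm across with a cream lid 69 mm across (the lid is the top 19 mm; it is fixed and does not come off). Which coaster it stands on varies, and so does the weight. The tins weigh between 0.13 and 0.8 kg; one of the three is at least 0.15 kg heavier than either of the others. z is the tin's axis, up; the underside is 44.5 mm below this point
- coaster_left_top (a point): centre of the upper face of the left coaster as the robot sees the row (left is +y): a brown wooden disc 95 mm across, 8 mm thick, fixed to the worktop; a tin stands at about its centre
- coaster_middle_top (a point): centre of the upper face of the middle coaster as the robot sees the row (left is +y): a brown wooden disc 95 mm across, 8 mm thick, fixed to the worktop; a tin stands at about its centre
- coaster_right_top (a point): centre of the upper face of the right coaster as the robot sees the row (left is +y): a brown wooden disc 95 mm across, 8 mm thick, fixed to the worktop; a tin stands at about its centre
- cup_mid (a point): bystander: white espresso cup with a green band, 63 x 88 x 51 high (mm); this point lies half-way up (26 mm above its underside). It is between the middle and right coasters
- spoon_mid (a point): bystander: steel teaspoon, 138 x 28 x 12, lying flat (mm); this point lies half-way up (6 mm above its underside). It is between the left and middle coasters
- tumbler_mid (a point): bystander: teal glass tumbler, 68 across, 84 high (mm); this point lies half-way up (42 mm above its underside). It is at the back of the worktop, and does not move
- jar_mid (a point): bystander: clip-top glass jar, 92 x 94 x 121 high (mm); this point lies half-way up (60 mm above its underside). It is at the back of the worktop, and does not move
- teapot_mid (a point): bystander: lobed silver teapot, 140 x 242 x 139 high (mm); this point lies half-way up (70 mm above its underside). It is at the robot's left, and does not move
- mill_mid (a point): bystander: dark wooden pepper mill, 58 across, 170 high (mm); this point lies half-way up (85 mm above its underside). It is at the far right
Not all that is in view belongs to the job. Leave any orange or red look-alike of the part that bears tin_b_center alone.

How it is judged:
On the way, in this order (a step that is already met when the one before it is completed fails the run):
1. the tin of the left coaster is hefted: held by the fingers, lifted at least 30 mm clear, over its coaster (within 60 mm) (((horizontal distance between tin_a_center and coaster_left_top below 0.06 m and height (world z) of tin_a_center above 0.0825 m and contact force between the fingers and tin_a above 0.5 N) or (horizontal distance between tin_b_center and coaster_left_top below 0.06 m and height (world z) of tin_b_center above 0.0825 m and contact force between the fingers and tin_b above 0.5 N) or (horizontal distance between tin_c_center and coaster_left_top below 0.06 m and height (world z) of tin_c_center above 0.0825 m and contact force between the fingers and tin_c above 0.5 N))), for 0.2 s.
2. the tin of the middle coaster is hefted: held by the fingers, lifted at least 30 mm clear, over its coaster (within 60 mm) (((horizontal distance between tin_a_center and coaster_middle_top below 0.06 m and height (world z) of tin_a_center above 0.0825 m and contact force between the fingers and tin_a above 0.5 N) or (horizontal distance between tin_b_center and coaster_middle_top below 0.06 m and height (world z) of tin_b_center above 0.0825 m and contact force between the fingers and tin_b above 0.5 N) or (horizontal distance between tin_c_center and coaster_middle_top below 0.06 m and height (world z) of tin_c_center above 0.0825 m and contact force between the fingers and tin_c above 0.5 N))), for 0.2 s.
3. the tin of the right coaster is hefted: held by the fingers, lifted at least 30 mm clear, over its coaster (within 60 mm) (((horizontal distance between tin_a_center and coaster_right_top below 0.06 m and height (world z) of tin_a_center above 0.0825 m and contact force between the fingers and tin_a above 0.5 N) or (horizontal distance between tin_b_center and coaster_right_top below 0.06 m and height (world z) of tin_b_center above 0.0825 m and contact force between the fingers and tin_b above 0.5 N) or (horizontal distance between tin_c_center and coaster_right_top below 0.06 m and height (world z) of tin_c_center above 0.0825 m and contact force between the fingers and tin_c above 0.5 N))), for 0.2 s.
At the end, for the whole second after the job is handed in: Heaviest tin held by the fingers, underside 150 mm or more above the worktop, within 0.3 rad of upright, under 0.03 m/s; the other two upright (0.1 rad) and still within 20 mm of where they stood, pressing on their coasters with 0.7 to 4.7 N (more would be the heaviest) (((height (world z) of tin_a_center above 0.1945 m and angle between tin_a_center's own z axis and vertical below 0.3 rad and linear speed of each of tin_a, tin_b, tin_c below 0.03 m/s and contact force between the fingers and tin_a above 0.5 N and distance of each of tin_b_center, tin_c_center from where it was at the start of the episode below 0.02 m and angle between each of tin_b_center, tin_c_center's own z axis and vertical below 0.1 rad and contact force between tin_b and anything else between 0.7 and 4.7 N and contact force between tin_c and anything else between 0.7 and 4.7 N) or (height (world z) of tin_b_center above 0.1945 m and angle between tin_b_center's own z axis and vertical below 0.3 rad and linear speed of each of tin_b, tin_a, tin_c below 0.03 m/s and contact force between the fingers and tin_b above 0.5 N and distance of each of tin_a_center, tin_c_center from where it was at the start of the episode below 0.02 m and angle between each of tin_a_center, tin_c_center's own z axis and vertical below 0.1 rad and contact force between tin_a and anything else between 0.7 and 4.7 N and contact force between tin_c and anything else between 0.7 and 4.7 N) or (height (world z) of tin_c_center above 0.1945 m and angle between tin_c_center's own z axis and vertical below 0.3 rad and linear speed of each of tin_c, tin_a, tin_b below 0.03 m/s and contact force between the fingers and tin_c above 0.5 N and distance of each of tin_a_center, tin_b_center from where it was at the start of the episode below 0.02 m and angle between each of tin_a_center, tin_b_center's own z axis and vertical below 0.1 rad and contact force between tin_a and anything else between 0.7 and 4.7 N and contact force between tin_b and anything else between 0.7 and 4.7 N))); the arm keeps its last pose, push and grip.
It fails at once if a tin is dropped: more than 20 mm up without the fingers on it ((height (world z) of tin_a_center above 0.0725 m and contact force between the fingers and tin_a below 0.05 N) or (height (world z) of tin_b_center above 0.0725 m and contact force between the fingers and tin_b below 0.05 N) or (height (world z) of tin_c_center above 0.0725 m and contact force between the fingers and tin_c below 0.05 N)).
It fails at once if a tin is tipped by more than 0.6 rad (angle between any of tin_a_center, tin_b_center, tin_c_center's own z axis and vertical above 0.6 rad).
It fails at once if another thing is shifted by more than 25 mm (distance of any of cup_mid, spoon_mid, mill_mid from where it was at the start of the episode above 0.025 m).
It also fails if it takes over 72 s, if anything falls off the work surface, if the arm or the gripper's body presses on something with over 40 N, if the wrist force passes 120 N, or if a joint passes its speed limit or range.

ROBOT

A 6-joint arm with a two-finger parallel gripper is mounted at the origin on a cart in front of the work surface, level with it; the furniture and walls round the work are solid. World frame = base frame: x ahead of the robot, y to its left, z up, the work surface at z = 0. Lengths are in m, angles in rad, forces in N, time in s.
With the tool pointing down it reaches from about 0.375 to 0.925 m from the base axis. Payload 5.7 kg.
Tool frame: the origin (TCP) lies midway between the tips of the shut fingers; the grasp point (between the pads) lies 19 mm behind it; z points along the fingers, x is the direction in which the jaws open and shut, and the axes are right-handed (so a half turn about z gives the same grasp; the last joint's range is limited). The gripper opens to 88 mm and grips with 3 to 60 N. Pads are 20 mm wide; open, the fingers measure 115 mm over their backs; the gripper's body (75 mm by 178 mm) begins 61 mm behind the grasp point.
Start: joints at [-1.333, 0.359, 1.51, -0, 1.272, -0.115], TCP at [0.207, -0.563, 0.223] pointing down, gripper open.
Joint ranges: [-2.97, 2.97], [-1.01, 2.36], [0.21, 2.38], [-0.96, 4.11], [0.2, 2.71], [-2.98, 2.98]. Speed limits (rad/s): [2.39, 2.39, 3.14, 3.14, 3.14, 3.14].

INTERFACE

Orientations are given as a unit quaternion [x, y, z, w].
In Python, from bench import move_ptp, servo_line, goto_joints, move_gripper, sleep, inverse_kinematics, capture, PlanningError, close_job, spot_in, silhouettes, current_clock, current_joint_pos, current_qvel, current_joint_torque, current_position, current_orientation, current_force, current_torque, current_finger_gap gives the robot as it stands. Calls block until the motion is done:
- move_ptp(position, orientation): joint-space move of the TCP to a pose.
- servo_line(position, orientation=None, rate=0.15, contact_N=None): straight line of the TCP; orientation=None keeps the orientation; rate is the mean speed in m/s. With contact_N (N) it stops when the force on the tool has changed by that much, and returns True; else False.
- goto_joints(angles): joint-space move.
- move_gripper(opening): finger opening in m; the grip force is fixed at half the most; returns when the fingers have stopped.
- sleep(seconds).
- inverse_kinematics(position, orientation): joint angles nearest the present ones, or None.
- capture(name): name is "side" or "top"; returns a dict with "image" (480x640x3 uint8, blue, green, red), "range_z" (480x640 float32, m along the optical axis (not along the pixel's ray), 0 where there is no reading), "intrinsics" (3x3 intrinsics, pixels), "R" (3x3) and "t" (3): a world point X has camera coordinates R X + t. Camera axes: x right, y down, z forward; pixel columns grow to the right and rows downward; lengths in m; the calibration is good to about 2 mm. A picture is of the moment at which its call begins.
A pose or a line that the arm cannot do raises PlanningError and nothing moves.
- close_job(): hands the job in, once; it reports no verdict.
Trained networks look in the newest picture that a camera, given by its name, has taken for a name from the list of things; names that differ only in an ending like _2 or _b are one class to them, and where a whole thing is asked for, a point or a joint stands for the part that bears it (a point fixed in the world has none). Each returns a list of dicts, best first, with "conf" (0 to 1); they miss things now and then, are a little off and sometimes report something else, mostly with a low value. They report only what shows in the picture. A call takes as long as a camera call. They do not tell look-alikes from the thing itself.
- spot_in(camera, query): "xy" ([column, row] in pixels, amid what is visible of it).
- silhouettes(camera, query): "region" (480x640 bool, what is visible of it) and "xy" ([column, row] in pixels, amid what is visible of it).
Readings, each from a call of its own:
- current_clock(): time.
- current_joint_pos(): joint angles.
- current_qvel(): joint speeds.
- current_joint_torque(): joint torques, N m.
- current_position(): TCP position.
- current_orientation(): TCP orientation.
- current_force(): force on the tool from outside, world axes, zero at the start.
- current_torque(): the same for the moment, N m.
- current_finger_gap(): finger opening in m.
Only numpy, scipy, OpenCV 4.12 (cv2) and the standard library are available. Lean on these libraries where they do the work, as an engineer would, in place of code of your own. Each camera call takes 0.05 s, during which the arm holds its last target.

## Working session

There is one attempt and no reset: what is moved stays moved. The work goes in short steps, each a Python script; the robot and the scene stay as the last script left them, time stands still between calls to the robot, and variables do not carry over. Pictures are saved under pics/ and viewed, and the job is handed in when it is done.

```bash
mkdir -p pics; python3 - <<'E'
from bench import *
import cv2,numpy as np
for n in("side","top"):
    c=capture(n); cv2.imwrite(f"pics/{n}0.png",c["image"]); print(n,c["R"].round(3).tolist(),c["t"].round(3).tolist(),c["intrinsics"].tolist())
    np.savez(f"{n}0.npz",**c)
    R,t,K=c["R"],c["t"],c["intrinsics"]
    for q in("tin_a_center","coaster_left_top","cup_mid","spoon_mid","mill_mid"):
        for d in silhouettes(n,q):
            m=d["region"]&(c["range_z"]>0); v,u=np.nonzero(m); z=c["range_z"][m]
            if len(z)<5: continue
            P=(np.c_[(u-K[0,2])/K[0,0]*z,(v-K[1,2])/K[1,1]*z,z]-t)@R
            print(q,round(d["conf"],2),np.round(d["xy"]),len(z),np.percentile(P,[5,50,95],axis=0).round(3).tolist())
print(current_clock(),current_force(),current_position(),current_orientation(),current_finger_gap())
E
```

```text
side [[0.819, -0.574, 0.02], [-0.188, -0.301, -0.935], [0.542, 0.762, -0.355]] [-0.42, 0.171, 1.347] [[490.23904040086614, 0.0, 311.1578986538035], [0.0, 490.23904040086614, 243.39027997519815], [0.0, 0.0, 1.0]]
tin_a_center 0.68 [269. 225.] 508 [[0.489, 0.258, 0.011], [0.51, 0.271, 0.058], [0.548, 0.32, 0.096]]
tin_a_center 0.34 [319. 271.] 231 [[0.457, -0.121, 0.01], [0.471, -0.101, 0.036], [0.506, -0.064, 0.05]]
coaster_left_top 0.45 [264. 242.] 90 [[0.475, 0.244, 0.001], [0.494, 0.267, 0.006], [0.538, 0.31, 0.01]]
cup_mid 0.54 [318. 269.] 230 [[0.458, -0.12, 0.01], [0.471, -0.101, 0.036], [0.506, -0.065, 0.05]]
mill_mid 0.72 [424. 319.] 1314 [[0.442, -0.553, 0.006], [0.452, -0.542, 0.074], [0.476, -0.517, 0.156]]
mill_mid 0.16 [359. 276.] 799 [[0.467, -0.276, 0.016], [0.484, -0.261, 0.066], [0.519, -0.225, 0.096]]
top [[0.005, -1.0, 0.004], [-0.988, -0.005, -0.156], [0.156, -0.003, -0.988]] [-0.056, 0.49, 1.621] [[584.8230510301487, 0.0, 324.6255410254824], [0.0, 584.8230510301487, 244.00758654305784], [0.0, 0.0, 1.0]]
tin_a_center 0.73 [196. 232.] 646 [[0.488, 0.265, 0.025], [0.
[... 334 characters left out ...]
1], [0.512, -0.045, 0.055]]
cup_mid 0.47 [243. 211.] 201 [[0.498, 0.179, -0.001], [0.592, 0.189, 0.007], [0.619, 0.203, 0.014]]
spoon_mid 0.71 [242. 208.] 183 [[0.504, 0.181, -0.001], [0.595, 0.189, 0.007], [0.62, 0.205, 0.014]]
spoon_mid 0.54 [196. 234.] 692 [[0.488, 0.265, 0.009], [0.516, 0.291, 0.096], [0.548, 0.328, 0.103]]
mill_mid 0.88 [492. 253.] 587 [[0.442, -0.539, 0.013], [0.46, -0.512, 0.126], [0.485, -0.498, 0.162]]
mill_mid 0.51 [389. 240.] 554 [[0.467, -0.264, 0.043], [0.494, -0.235, 0.096], [0.524, -0.208, 0.102]]
0.6 [-0.14022951  0.0782308   0.92216457] [ 0.2073071  -0.56301605  0.22262896] [ 8.20208506e-01 -5.72064686e-01 -2.61580439e-05 -3.88250689e-05] 0.08800222112698838
```

View pics/top0.png

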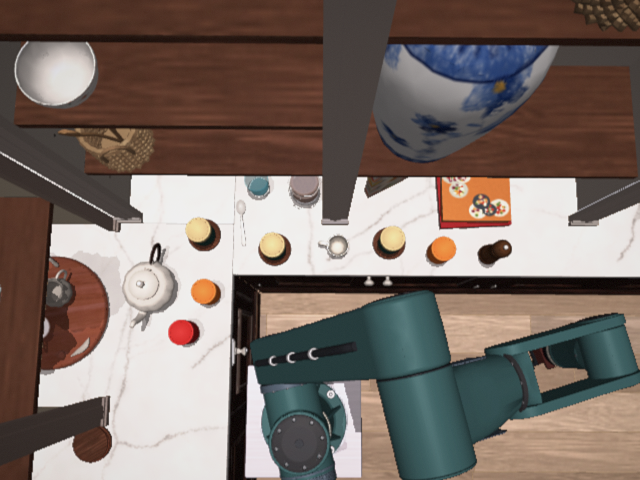

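View pics/side0.png

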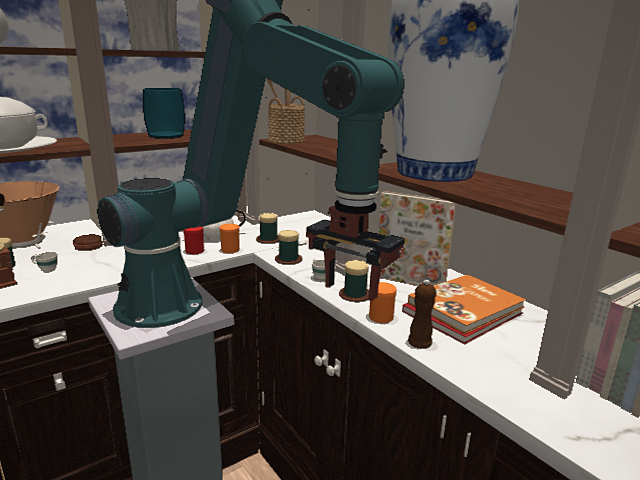

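Top view: cream-lidded tins at about (200,232), (272,247) and (391,240). The orange and red look-alikes are at (205,291), (443,249) and (181,331). The spoon is at (242,220), the cup at (337,246) and the mill at (495,250). Next I'll fit the lid circles.

```bash
cat > h.py <<'E'
from bench import *
import numpy as np, cv2
def cloud(c):
    K,R,t=c["intrinsics"],c["R"],c["t"]; z=c["range_z"].astype(float)
    v,u=np.mgrid[:480,:640]
    return (np.stack([(u-K[0,2])/K[0,0]*z,(v-K[1,2])/K[1,1]*z,z],-1)-t)@R
def lids(c,seeds):
    """lid circle centres: back-project the cream-lid pixels on plane z=.097 and on range"""
    K,R,t=c["intrinsics"],c["R"],c["t"]; P=cloud(c); out=[]
    for u0,v0 in seeds:
        m=np.zeros((480,640),bool); m[v0-26:v0+26,u0-26:u0+26]=1
        m&=(c["range_z"]>0)&(P[...,2]>.088)&(P[...,2]<.11)
        n,l=cv2.connectedComponents(m.astype(np.uint8)); k=np.argmax(np.bincount(l.ravel())[1:])+1
        v,u=np.nonzero(l==k)
        d=np.c_[(u-K[0,2])/K[0,0],(v-K[1,2])/K[1,1],np.ones(len(u))]@R; o=-R.T@t
        Q=o+d*((.097-o[2])/d[:,2])[:,None]
        (cx,cy),r=cv2.minEnclosingCircle(Q[:,:2].astype(np.float32))
        q=P[v,u]
        out.append((round(cx,4),round(cy,4),round(r,4),len(u),Q[:,:2].mean(0).round(4).tolist(),np.median(q,axis=0).round(4).tolist()))
    return out
E
python3 - <<'E'
from h import *
c=dict(np.load("top0.npz"))
for o in lids(c,[(200,232),(272,247),(391,240),(205,291),(443,249),(181,331)]): print(o)
P=cloud(c)
for uv in [(258,187),(305,190),(148,287),(238,230),(337,246),(322,246),(340,120),(450,40),(90,160),(260,160),(500,190)]: print(uv,P[uv[1],uv[0]].round(3))
cv2.imwrite("pics/z.png",cv2.resize(c["image"][170:310,110:530],None,fx=1.9,fy=1.9))
E
```

```text
(0.5187, 0.2962, 0.0354, 501, [0.519, 0.2959], [0.5188, 0.2956, 0.0976])
(0.4783, 0.0918, 0.0349, 496, [0.4784, 0.0915], [0.4781, 0.0911, 0.0973])
(0.4976, -0.2383, 0.0352, 490, [0.4981, -0.2379], [0.498, -0.2378, 0.0965])
(0.3499, 0.2752, 0.0345, 362, [0.35, 0.2756], [0.3493, 0.2767, 0.0914])
(0.4703, -0.3774, 0.0343, 282, [0.4697, -0.3779], [0.4705, -0.379, 0.0911])
(0.2402, 0.3309, 0.035, 378, [0.2404, 0.3313], [0.239, 0.3326, 0.0916])
(258, 187) [0.664 0.143 0.006]
(305, 190) [0.627 0.002 0.121]
(148, 287) [0.36  0.418 0.117]
(238, 230) [ 0.538  0.2   -0.006]
(337, 246) [ 0.49  -0.089  0.008]
(322, 246) [ 0.487 -0.046  0.024]
(340, 120) [ 0.56  -0.073  0.822]
(450, 40) [ 0.611 -0.211  0.973]
(90, 160) [0.641 0.503 0.342]
(260, 160) [0.644 0.102 0.34 ]
(500, 190) [ 0.649 -0.556  0.046]
```

View pics/z.png

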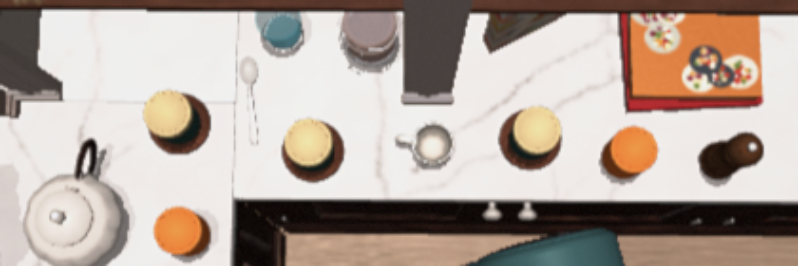

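```bash
python3 - <<'E'
from h import *
c=dict(np.load("top0.npz")); P=cloud(c)
for u,rows in ((337,range(0,245,15)),(125,range(160,235,10)),(585,range(170,240,10))):
    print(u,[(v,*P[v,u].round(3).tolist()) for v in rows])
s=dict(np.load("side0.npz")); Q=cloud(s)
for n,X,D in(("top",P,c),("side",Q,s)):
    m=(D["range_z"]>0)&(X[...,2]>.13)&(X[...,2]<.9)&(X[...,0]>.4)&(X[...,0]<.66)&(abs(X[...,1])<.5)
    X=X[m]; h,e=np.histogramdd(X,bins=[np.arange(.4,.7,.05),np.arange(-.5,.51,.1),np.arange(.1,.95,.2)])
    for i in np.argwhere(h>5): print(n,[round(float(e[k][i[k]]),2) for k in range(3)],int(h[tuple(i)]))
E
```

```text
337 [(0, 0.567, -0.061, 1.134), (15, 0.567, -0.061, 1.106), (30, 0.567, -0.062, 1.076), (45, 0.566, -0.063, 1.044), (60, 0.566, -0.064, 1.006), (75, 0.566, -0.065, 0.964), (90, 0.566, -0.066, 0.919), (105, 0.566, -0.067, 0.866), (120, 0.56, -0.069, 0.82), (135, 0.56, -0.07, 0.752), (150, 0.561, -0.072, 0.673), (165, 0.561, -0.075, 0.578), (180, 0.56, -0.077, 0.473), (195, 0.557, -0.08, 0.35), (210, 0.559, -0.085, 0.179), (225, 0.553, -0.089, 0.002), (240, 0.506, -0.089, 0.019)]
125 [(160, 0.617, 0.393, 0.42), (170, 0.613, 0.414, 0.357), (180, 0.671, 0.519, 0.052), (190, 0.642, 0.518, 0.048), (200, 0.613, 0.517, 0.048), (210, 0.566, 0.486, 0.132), (220, 0.557, 0.517, 0.038), (230, 0.535, 0.528, 0.001)]
585 [(170, 0.623, -0.666, 0.344), (180, 0.676, -0.794, 0.063), (190, 0.646, -0.792, 0.065), (200, 0.619, -0.793, 0.057), (210, 0.577, -0.766, 0.112), (220, 0.56, -0.788, 0.06), (230, 0.542, -0.814, 0.0)]
top [0.55, -0.4, 0.5] 182
top [0.55, -0.4, 0.7] 713
top [0.55, -0.3, 0.5] 687
top [0.55, -0.3, 0.7] 2014
top [0.55, -0.2, 0.1] 109
top [0.55, -0.2, 0.3] 194
top [0.55, -0.2, 0.5] 317
to
[... 1082 characters left out ...]
1] 13
side [0.55, -0.1, 0.5] 47
side [0.55, -0.1, 0.7] 444
side [0.55, 0.4, 0.1] 338
side [0.55, 0.4, 0.3] 150
side [0.6, -0.5, 0.3] 421
side [0.6, -0.5, 0.5] 106
side [0.6, -0.5, 0.7] 238
side [0.6, -0.4, 0.3] 1606
side [0.6, -0.4, 0.5] 2992
side [0.6, -0.4, 0.7] 1003
side [0.6, -0.3, 0.1] 186
side [0.6, -0.3, 0.3] 1318
side [0.6, -0.3, 0.5] 468
side [0.6, -0.3, 0.7] 56
side [0.6, -0.2, 0.1] 276
side [0.6, -0.2, 0.3] 49
side [0.6, -0.2, 0.5] 36
side [0.6, -0.2, 0.7] 58
side [0.6, -0.1, 0.5] 135
side [0.6, -0.1, 0.7] 441
side [0.6, -0.0, 0.3] 152
side [0.6, 0.1, 0.3] 159
side [0.6, 0.2, 0.3] 139
side [0.6, 0.3, 0.3] 646
side [0.6, 0.3, 0.5] 16
side [0.6, 0.4, 0.3] 336
side [0.6, 0.4, 0.5] 56
```

```bash
cat >> h.py <<'E'
T={"L":(.5187,.2960,60),"M":(.4783,.0916,90),"R":(.4976,-.2381,90)}
PRE={"L":(.42,.26),"M":(.40,.09),"R":(.40,-.235)}
def ori(deg,):
    # tool z down, tool x at azimuth a (half-turn picked so that q6 is moderate)
    a=np.radians(deg); return [float(np.cos(a/2)),float(np.sin(a/2)),0.,0.]
ZG=.033
def say(s): print(f"{current_clock():.2f} {s}",np.round(current_position(),4),"F",np.round(current_force(),2),"gap",round(current_finger_gap(),4),flush=True)
def fz(n=8):
    r=[]
    for _ in range(n): r.append(current_force()); sleep(.03)
    return np.mean(r,0)
def heft(k):
    x,y,d=T[k]; q=ori(d)
    servo_line([x,y,.135],q,rate=.25); say("over")
    hit=servo_line([x,y,ZG],None,rate=.12,contact_N=8); say(f"down {hit}")
    if hit: return None
    f0=fz(); move_gripper(.0); say("shut")
    if current_finger_gap()<.06: return None
    servo_line([x,y,ZG+.045],None,rate=.08); sleep(.3); say("up")
    f1=fz(); print(k,"f0",f0.round(2),"f1",f1.round(2),"mass",((f0-f1)[2]/9.81).round(3)); return (f0-f1)[2]/9.81
def putback(k):
    x,y,d=T[k]
    servo_line([x,y,ZG+.006],None,rate=.08)
    h=servo_line([x,y,ZG-.001],None,rate=.02,contact_N=4); say(f"set {h}")
    move_gripper(.088); say("open")
    servo_line([x,y,.135],None,rate=.2)
E
python3 - <<'E'
from h import *
for p,d in [((.40,-.24,.25),90),((.40,-.09,.25),90),((.42,.26,.25),60),((.5187,.296,.135),60),((.5187,.296,.033),60),((.4783,.0916,.033),90),((.4976,-.2381,.033),90)]:
    print(p,np.round(inverse_kinematics(list(p),ori(d)),2),np.round(inverse_kinematics(list(p),ori(d+180)),2))
E
```

```text
(0.4, -0.24, 0.25) [-0.69  0.14  1.75 -0.    1.26 -2.26] [-0.69  0.14  1.75 -0.    1.26  0.88]
(0.4, -0.09, 0.25) [-0.39  0.05  1.85 -0.    1.24 -1.96] [-0.39  0.05  1.85 -0.    1.24  1.18]
(0.42, 0.26, 0.25) [ 0.41  0.18  1.69 -0.    1.27 -0.63] [ 0.41  0.18  1.69 -0.    1.27  2.51]
(0.5187, 0.296, 0.135) [ 0.4   0.44  1.61 -0.    1.08 -0.64] [ 0.4   0.44  1.61 -0.    1.08  2.5 ]
(0.5187, 0.296, 0.033) [ 0.4   0.58  1.69 -0.    0.87 -0.64] [ 0.4   0.58  1.69 -0.    0.87  2.5 ]
(0.4783, 0.0916, 0.033) [ 0.05  0.47  1.94 -0.    0.73 -1.52] [ 0.05  0.47  1.94 -0.    0.73  1.62]
(0.4976, -0.2381, 0.033) [-0.57  0.53  1.8  -0.    0.81 -2.14] [-0.57  0.53  1.8  -0.    0.81  1.  ]
```

```bash
sed -i 's/.0916,90/.0916,75/;s/-.2381,90/-.2381,80/' h.py; python3 - <<'E'
from h import *
move_ptp([.40,-.24,.25],ori(80)); say("a")
move_ptp([.40,-.05,.25],ori(75)); say("b")
move_ptp([.42,.26,.25],ori(60)); say("c")
print(heft("L"))
E
```

```text
2.32 a [ 0.4001 -0.2404  0.2501] F [ 0.27 -0.42  0.4 ] gap 0.0877
3.10 b [ 0.4006 -0.0509  0.2502] F [ 0.86 -0.13  0.24] gap 0.0881
4.28 c [0.4207 0.2588 0.2498] F [-0.17 -0.44  0.4 ] gap 0.088
5.06 over [0.5185 0.2952 0.1354] F [0.67 0.   0.66] gap 0.0878
6.06 down False [0.5193 0.2963 0.0338] F [ 0.63  0.32 -0.03] gap 0.0878
6.78 shut [0.5186 0.2959 0.033 ] F [-0.8  -1.72  1.85] gap 0.0682
7.79 up [0.5184 0.2958 0.0775] F [-0.05 -0.34 -2.99] gap 0.068
L f0 [0.13 0.06 0.05] f1 [-0.03 -0.15 -2.67] mass 0.277
0.2771641448880698
```

```bash
python3 - <<'E'
from h import *
putback("L")
servo_line([.42,.26,.20],None,rate=.25)
c=capture("top"); cv2.imwrite("pics/t1.png",c["image"]); print(lids(c,[(200,232),(272,247),(391,240)]))
move_ptp([.40,.09,.20],ori(75)); say("m")
print(heft("M"))
E
```

```text
9.06 set True [0.519  0.296  0.0328] F [-0.07 -1.08  4.06] gap 0.0684
9.58 open [0.5179 0.2956 0.0317] F [-0.37  0.59  0.51] gap 0.0876
[(0.5209, 0.294, 0.0349, 291, [0.5242, 0.2846], [0.5256, 0.2843, 0.0975]), (0.4784, 0.0918, 0.0349, 494, [0.4785, 0.0915], [0.478, 0.0911, 0.0971]), (0.4973, -0.2382, 0.0355, 489, [0.4981, -0.2378], [0.4984, -0.2378, 0.0964])]
11.66 m [0.401  0.0902 0.1997] F [-0.16  0.2   0.82] gap 0.0878
12.22 over [0.4774 0.0926 0.1345] F [-0.43  0.16  0.19] gap 0.0877
13.22 down False [0.4788 0.0916 0.0337] F [ 1.2  0.5 -0.3] gap 0.0876
13.93 shut [0.4781 0.0913 0.0331] F [-0.78 -3.99  3.64] gap 0.0683
14.95 up [0.478  0.0916 0.0776] F [ 0.33  0.35 -6.6 ] gap 0.0686
M f0 [0.17 0.54 0.  ] f1 [ 0.1  -0.02 -6.08] mass 0.62
0.6200658765776224
```

View pics/t1.png

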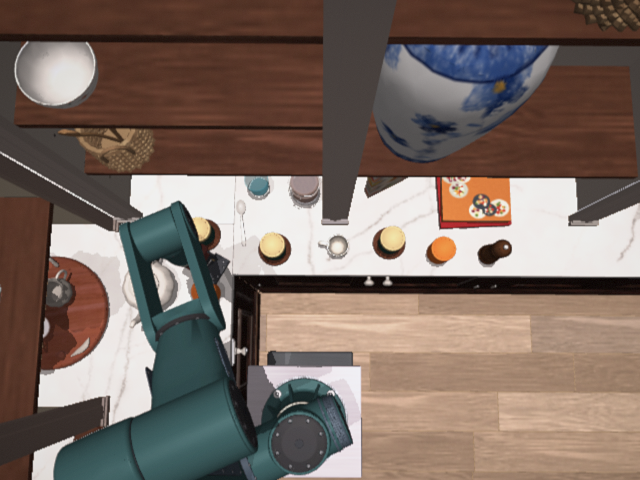

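The left tin is back on its coaster, upright and within about 2 mm (pixel 205,232, partly hidden by the arm). The middle tin weighs about 0.62 kg against 0.28 kg for the left, so it looks heaviest. I'll put it back and heft the right one.

```bash
python3 - <<'E'
from h import *
putback("M")
servo_line([.40,.09,.20],None,rate=.25)
move_ptp([.40,-.10,.22],ori(78))
move_ptp([.40,-.235,.20],ori(80)); say("r")
print(heft("R"))
E
```

```text
16.22 set True [0.4788 0.0913 0.0328] F [ 0.62 -2.23  3.75] gap 0.0683
16.74 open [0.4771 0.0915 0.0317] F [-0.49 -0.53 -0.07] gap 0.0878
19.36 r [ 0.4001 -0.2335  0.1994] F [-0.22  0.94 -0.21] gap 0.0874
19.98 over [ 0.4969 -0.2365  0.1351] F [-0.78  0.08  0.36] gap 0.0877
20.98 down False [ 0.498  -0.2385  0.0337] F [0.33 0.54 0.49] gap 0.0879
21.69 shut [ 0.4979 -0.2385  0.0332] F [-0.2  -1.3   1.52] gap 0.0685
22.71 up [ 0.4973 -0.2379  0.0775] F [-0.69  0.02 -3.  ] gap 0.0683
R f0 [0.05 0.22 0.2 ] f1 [-0.16  0.01 -2.92] mass 0.318
0.3181674034158803
```

```bash
python3 - <<'E'
from h import *
putback("R")
servo_line([.40,-.235,.20],None,rate=.25)
move_ptp([.40,-.10,.22],ori(78))
move_ptp([.40,.09,.20],ori(75))
c=capture("top"); print(lids(c,[(200,232),(272,247),(391,240)]))
print(heft("M"))
x,y,_=T["M"]
servo_line([x,y,.215],None,rate=.1); sleep(.5); say("high")
for n in("top","side"):
    c=capture(n); cv2.imwrite(f"pics/f_{n}.png",c["image"])
    if n=="top": print(lids(c,[(200,232),(391,240)]))
print(fz())
E
```

```text
23.97 set True [ 0.4981 -0.2387  0.0329] F [ 0.08 -1.19  3.74] gap 0.0682
24.49 open [ 0.4969 -0.2377  0.032 ] F [-0.52 -0.43 -0.46] gap 0.0875Traceback (most recent call last):
  File "<stdin>", line 6, in <module>
  File "h.py", line 13, in lids
    n,l=cv2.connectedComponents(m.astype(np.uint8)); k=np.argmax(np.bincount(l.ravel())[1:])+1
                                                       ~~~~~~~~~^^^^^^^^^^^^^^^^^^^^^^^^^^^^
    return _wrapfunc(a, 'argmax', axis=axis, out=out, **kwds)
    return bound(*args, **kwds)
ValueError: attempt to get argmax of an empty sequence
```

The arm hid the middle tin, so my lid fit found no pixels there. The robot itself is fine and I'll carry on.

```bash
python3 - <<'E'
from h import *
print(heft("M"))
x,y,_=T["M"]
servo_line([x,y,.215],None,rate=.1); sleep(.5); say("high")
for n in("top","side"):
    c=capture(n); cv2.imwrite(f"pics/f_{n}.png",c["image"]); np.savez(f"f_{n}.npz",**c)
print(fz())
c=dict(np.load("f_top.npz"))
for s in[(200,232),(391,240)]:
    try: print(lids(c,[s]))
    except ValueError: print(s,"hidden")
E
```

```text
27.77 over [0.4775 0.0906 0.1348] F [-0.23  1.51  0.54] gap 0.0876
28.77 down False [0.4788 0.0917 0.0337] F [-0.53  0.59  0.22] gap 0.0884
29.49 shut [0.4783 0.0915 0.0331] F [-0.9  -2.09  1.73] gap 0.0683
30.51 up [0.478  0.0916 0.0776] F [ 0.55  0.73 -6.08] gap 0.0685
M f0 [-0.05 -0.01  0.04] f1 [ 0.42 -0.   -6.4 ] mass 0.657
0.6565966416481448
32.79 high [0.4783 0.0916 0.2149] F [-0.18  0.13 -5.87] gap 0.0682
[ 0.24589701 -0.18524301 -6.36292587]
[(0.5195, 0.2962, 0.0359, 499, [0.52, 0.2967], [0.5196, 0.2962, 0.0974])]
[(0.4986, -0.2348, 0.0353, 494, [0.4988, -0.2353], [0.4989, -0.2351, 0.0968])]
```

View pics/f_side.png

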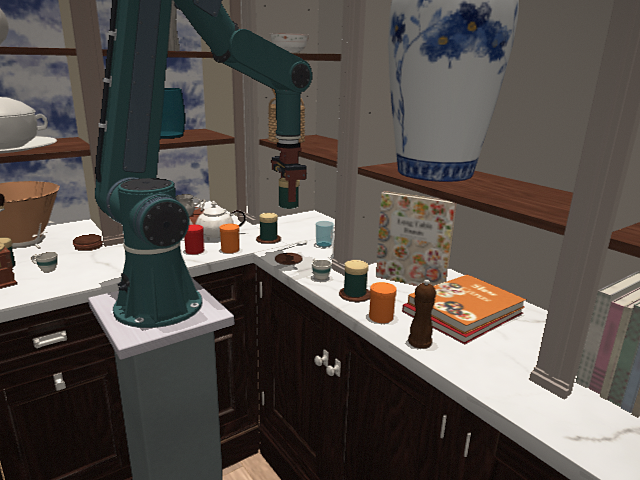

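View pics/f_top.png

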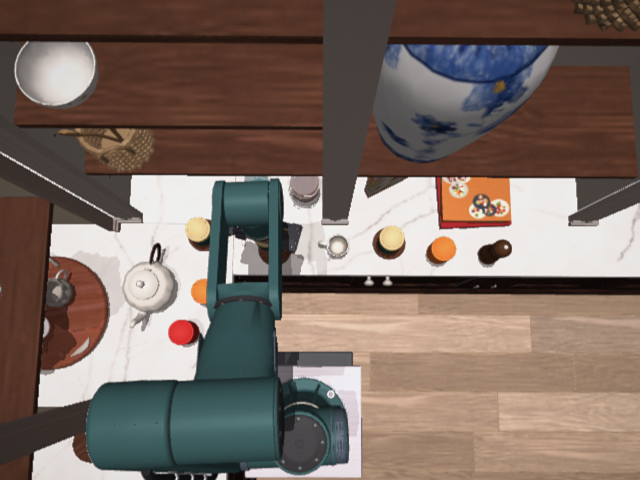

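The side view shows the middle tin held upright at about (288,190), high above its bare coaster at (288,258). The other two tins stand on theirs at (269,227) and (355,280). The cup (320,270), mill (422,315) and spoon (around 290,246) look unmoved.

```bash
python3 - <<'E'
from h import *
say("end"); print(np.abs(current_qvel()).max()); close_job()
E
```

```text
33.16 end [0.4783 0.0916 0.215 ] F [ 0.59 -0.08 -6.01] gap 0.0678
0.0016473494785865497
the job is handed in; nothing more can be done
```

I hefted the tins left, middle and right, each lifted about 45 mm over its coaster. The middle tin is clearly the heaviest. I handed the job in at 33 s with it still in the gripper; no verdict is reported.

| Tin | Measured weight |
|---|---|
| Left | about 0.28 kg |
| Middle | about 0.62 kg, then 0.66 kg on the second lift |
| Right | about 0.32 kg |

**Held tin:** it was upright, with its underside about 19 cm above the worktop. The arm was still, and the force reading was about 6 N.

**Other two tins:** both are upright on their coasters. They measured about 1 mm (left) and 3.5 mm (right) from where they started. I could not check the force on their coasters directly, but the measured weights (about 2.7 N and 3.1 N) are within the 0.7 to 4.7 N limit.

**Other objects:** the cup, spoon and mill looked unmoved in the last pictures, but I did not measure them.

**Failed checks:**
- One mid-run camera check failed because the arm hid the middle tin. I ran the lift again without it.
- The finger gap read 68 mm on a 66 mm tin body. The grip held firm and I did not look into why.

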